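Set out the medium bottles for feeding four cell lines

TASK

Get the bench ready for feeding the four cell lines: stand each line's medium bottle in the tray of the same colour as its cap, upright on the empty floor beside the flask that lies there. Keep the bottles upright on the way and set them down rather than drop them, so that the medium does not froth. Leave the white-capped stock bottle where it stands.

Things in the scene. Friction and masses are not known exactly. Their poses are not given: they have to be found in the camera images.
- bottle_red: Square white plastic bottle with a ribbed round red screw cap, for the red line. Body 50 x 50 mm, rounded edges, 72 mm high, then shoulder and neck; cap 42 mm in diameter, from 86 to 110 mm (the top) above the underside. 0.1 to 0.2 kg, loose, upright. Origin: centre of the underside; z up, x and y square to its faces.
- bottle_blue: Square white plastic bottle with a ribbed round blue screw cap, for the blue line. Body 50 x 50 mm, rounded edges, 72 mm high, then shoulder and neck; cap 42 mm in diameter, from 86 to 110 mm (the top) above the underside. 0.1 to 0.2 kg, loose, upright. Origin: centre of the underside; z up, x and y square to its faces.
- bottle_green: Square white plastic bottle with a ribbed round green screw cap, for the green line. Body 50 x 50 mm, rounded edges, 72 mm high, then shoulder and neck; cap 42 mm in diameter, from 86 to 110 mm (the top) above the underside. 0.1 to 0.2 kg, loose, upright. Origin: centre of the underside; z up, x and y square to its faces.
- bottle_yellow: Square white plastic bottle with a ribbed round yellow screw cap, for the yellow line. Body 50 x 50 mm, rounded edges, 72 mm high, then shoulder and neck; cap 42 mm in diameter, from 86 to 110 mm (the top) above the underside. 0.1 to 0.2 kg, loose, upright. Origin: centre of the underside; z up, x and y square to its faces.
- tray_red: Red open tray, fixed, 150 (x) x 118 mm (y), 5 mm rim flange outside, 25 mm high, floor 4 mm above the bench. Origin: centre of the underside; z up. A clear flat-lying flask (50 x 93, 24 mm thick) covers about x +18 to +69 mm. Empty floor: x -71 to +17, y -55 to +55 mm, its middle at (-27, 0) in the tray's frame. A bottle fits at any yaw, with most room (18 mm either way in x) square to the tray.
- tray_blue: Blue open tray, fixed, 150 (x) x 118 mm (y), 5 mm rim flange outside, 25 mm high, floor 4 mm above the bench. Origin: centre of the underside; z up. A clear flat-lying flask (50 x 93, 24 mm thick) covers about x +18 to +69 mm. Empty floor: x -71 to +17, y -55 to +55 mm, its middle at (-27, 0) in the tray's frame. A bottle fits at any yaw, with most room (18 mm either way in x) square to the tray.
- tray_green: Green open tray, fixed, 150 (x) x 118 mm (y), 5 mm rim flange outside, 25 mm high, floor 4 mm above the bench. Origin: centre of the underside; z up. A clear flat-lying flask (50 x 93, 24 mm thick) covers about x +18 to +69 mm. Empty floor: x -71 to +17, y -55 to +55 mm, its middle at (-27, 0) in the tray's frame. A bottle fits at any yaw, with most room (18 mm either way in x) square to the tray.
- tray_yellow: Yellow open tray, fixed, 150 (x) x 118 mm (y), 5 mm rim flange outside, 25 mm high, floor 4 mm above the bench. Origin: centre of the underside; z up. A clear flat-lying flask (50 x 93, 24 mm thick) covers about x +18 to +69 mm. Empty floor: x -71 to +17, y -55 to +55 mm, its middle at (-27, 0) in the tray's frame. A bottle fits at any yaw, with most room (18 mm either way in x) square to the tray.
- bottle_white: Square white plastic bottle with a ribbed round white screw cap: shared stock, has no tray, stays put. Body 50 x 50 mm, rounded edges, 72 mm high, then shoulder and neck; cap 42 mm in diameter, from 86 to 110 mm (the top) above the underside. 0.1 to 0.2 kg, loose, upright. Origin: centre of the underside; z up, x and y square to its faces.
Not all that is in view belongs to the job. Leave any pink look-alike of the bottle_blue alone.

How it is judged (in metres and radians):
At the end, for the whole second after the job is handed in: Each coloured-cap bottle stands upright (0.1 rad), at rest, on the floor (within 4 mm) of the tray of its colour, in the part beside the flask (centre at tray x -53 to 0 mm, y within 37 mm); the white-capped bottle is within 20 mm of its start (x of bottle_red in the frame of tray_red between -0.053 and 0 m and y of bottle_red in the frame of tray_red between -0.037 and 0.037 m and z of bottle_red in the frame of tray_red between 0 and 0.008 m and angle between each of bottle_red, bottle_blue, bottle_green, bottle_yellow, bottle_white's own z axis and vertical below 0.1 rad and linear speed of each of bottle_red, bottle_blue, bottle_green, bottle_yellow, bottle_white below 0.02 m/s and angular speed of each of bottle_red, bottle_blue, bottle_green, bottle_yellow below 0.2 rad/s and x of bottle_blue in the frame of tray_blue between -0.053 and 0 m and y of bottle_blue in the frame of tray_blue between -0.037 and 0.037 m and z of bottle_blue in the frame of tray_blue between 0 and 0.008 m and x of bottle_green in the frame of tray_green between -0.053 and 0 m and y of bottle_green in the frame of tray_green between -0.037 and 0.037 m and z of bottle_green in the frame of tray_green between 0 and 0.008 m and x of bottle_yellow in the frame of tray_yellow between -0.053 and 0 m and y of bottle_yellow in the frame of tray_yellow between -0.037 and 0.037 m and z of bottle_yellow in the frame of tray_yellow between 0 and 0.008 m and distance of bottle_white from where it was at the start of the episode below 0.02 m); the robot touches nothing.
It fails at once if a medium bottle is tipped more than 35 degrees (angle between any of bottle_red, bottle_blue, bottle_green, bottle_yellow's own z axis and vertical above 0.61 rad).
It fails at once if a medium bottle is dropped into its tray (faster than 0.5 m/s within 20 mm of the tray floor) ((horizontal distance between bottle_red and tray_red below 0.07 m and z of bottle_red in the frame of tray_red below 0.024 m and linear speed of bottle_red above 0.5 m/s) or (horizontal distance between bottle_blue and tray_blue below 0.07 m and z of bottle_blue in the frame of tray_blue below 0.024 m and linear speed of bottle_blue above 0.5 m/s) or (horizontal distance between bottle_green and tray_green below 0.07 m and z of bottle_green in the frame of tray_green below 0.024 m and linear speed of bottle_green above 0.5 m/s) or (horizontal distance between bottle_yellow and tray_yellow below 0.07 m and z of bottle_yellow in the frame of tray_yellow below 0.024 m and linear speed of bottle_yellow above 0.5 m/s)).
It fails at once if the white-capped bottle is moved more than 20 mm or tipped (distance of bottle_white from where it was at the start of the episode above 0.02 m or angle between bottle_white's own z axis and vertical above 0.3 rad).
It also fails if it takes over 99 s, if anything falls off the work surface, if the arm or the gripper's body presses on something with over 40 N, if the wrist force passes 120 N, or if a joint passes its speed limit or range.

ROBOT

A 6-joint arm with a two-finger parallel gripper is mounted at the origin on the work surface. World frame = base frame: x ahead of the robot, y to its left, z up, the work surface at z = 0. Lengths are in mm, angles in rad, forces in N, time in s.
With the tool pointing down it reaches from about 375 to 750 mm from the base axis. Payload 9 kg.
Tool frame: the origin (TCP) lies on the centre line of the jaws, within the pads' length; the fingertips stand 19 mm ahead of it and the grasp point (between the pads) is the TCP (arm.tip_reach is the x of the fingertips in the tool frame, in mm); x points along the fingers, y is the direction in which the jaws open and shut, and the axes are right-handed (so a half turn about x gives the same grasp; the last joint's range is limited). The gripper opens to 85 mm and grips with 20 to 120 N. Pads are 22 mm wide; open, the fingers measure 114 mm over their backs; the gripper's body (76 mm by 85 mm) begins 54 mm behind the grasp point. The pads swing forward as they close: fully open they stand 13 mm farther back than shut.
Start: joints at [1.119, 0.104, 0.097, 1.564, 0, 1.353], TCP at [139.007, 583.705, 250.331] pointing down, gripper open.
Joint ranges: [-2.99, 2.99], [-0.84, 1.86], [-1.1, 1.16], [-1.84, 2.11], [-1.51, 1.56], [-3.14, 3.14]. Speed limits (rad/s): [2.22, 2.22, 2.57, 3.14, 3.14, 3.14].

INTERFACE

Orientations are given as a rotation vector (axis times angle).
In Python, from plant import sensors, eyes, workorder, boxes_of, silhouettes, spot_point, arm gives the robot as it stands.
- The arm moves only by the tool step_arm, never from a script. Its argument "steps" is a list of rows, each an object with "travel": the shift along the tool's x, y, z in mm, a list of three; "delta_rot": the turn, a rotation vector about the tool's x, y, z in degrees, a list of three; "claw": the finger opening in mm, from 0 to 85.4. A call has 1 to 10 rows; each row shifts and turns the pose as measured when the row begins, along the tool's axes as they then stand; what a row does not reach is not made up. A row lasts 1/8 s, in which the tool goes at most 62.5 mm and 10.7 degrees, less where a joint would pass 70% of its speed; a pose out of reach is approached as far as the arm can. A call with a gripper value outside its range is refused whole. The fingers move at their own pace and stop on an object; "newtons" is the grip in N (left out, the last holds). Time passes only in rows, so rows that do not move let the fingers close. It gives the time, the measured TCP pose, the force and the opening at its end, in the units of the state.
- sensors.sense(): the state, without advancing time (a new reading comes with each control period).
- eyes.camera(name): name is "side" or "top" or "wrist"; returns a dict with "pixels" (400x640x3 uint8, red, green, blue), "camera_matrix" (3x3 intrinsics, pixels), "rvec" (rotation vector, rad) and "tvec" (3), from world to camera coordinates, as OpenCV has them. Camera axes: x right, y down, z forward; pixel columns grow to the right and rows downward; lengths in mm; the calibration is good to about 2 mm. The wrist camera is an equidistant fisheye: a pixel r from the principal point sees the ray r / f radians off the axis. A picture is of the moment at which its call begins. There is no depth.
- workorder.finish_job(): hands the job in, once; it reports no verdict.
Trained networks look in the newest picture that a camera, given by its name, has taken for a name from the list of things; names that differ only in an ending like _2 or _b are one class to them, and where a whole thing is asked for, a point or a joint stands for the part that bears it (a point fixed in the world has none). Each returns a list of dicts, best first, with "confidence" (0 to 1); they miss things now and then, are a little off and sometimes report something else, mostly with a low value. They report only what shows in the picture. A call takes as long as a camera call. They do not tell look-alikes from the thing itself.
- boxes_of(camera, query): "bbox" ([left, top, right, bottom] in pixels, round what is visible of it).
- silhouettes(camera, query): "region" (400x640 bool, what is visible of it) and "bbox" ([left, top, right, bottom] in pixels, round what is visible of it).
- spot_point(camera, query): "point" ([column, row] in pixels: a listed point, or the origin of a listed thing).
The state is a dict: "clock": time; "joints": joint angles; "joint_vel": joint speeds; "effort": joint torques, N m; "eef_pos": TCP position; "ee_rot": TCP orientation; "wrist_force": force on the tool from outside, world axes, zero at the start; "torque": the same for the moment, N m; "width": finger opening in mm.
Only numpy, scipy, OpenCV 4.12 (cv2) and the standard library are available. Lean on these libraries where they do the work, as an engineer would, in place of code of your own. Each camera call takes 0.05 s, during which the arm holds its last target.

## Working session

There is one attempt and no reset: what is moved stays moved. The work goes in short steps, Python scripts to look and compute and a tool call to move; the robot and the scene stay as the last step left them, time stands still between calls to the robot, and variables do not carry over. Pictures are saved under pics/ and viewed, and the job is handed in when it is done.

Besides the shell and the picture viewer there is one more tool, called after "Call:" as name([rows], argument=value, ...), one row to a line, values as JSON. step_arm: Moves the arm, as the interface text tells. Its arguments: {"type":"object","properties":{"steps":{"type":"array"},"newtons":{"type":"number"}},"required":["steps"]}

```bash
ls; mkdir -p pics
python3 - <<'E'
from plant import sensors, eyes, arm
import cv2, numpy as np
s=sensors.sense(); print(s)
print([a for a in dir(arm) if a[0]!='_'])
for n in ['top','side','wrist']:
    c=eyes.camera(n); cv2.imwrite(f'pics/a_{n}.png',c['pixels'][:,:,::-1])
    print(n,c['camera_matrix'],c['rvec'],c['tvec'])
E
```

```text
pics
{'clock': 0.0, 'joints': array([ 1.11931554e+00,  1.04674950e-01,  9.64738392e-02,  1.56392476e+00,
       -3.70106083e-05,  1.35309294e+00]), 'joint_vel': array([-0.00041925,  0.00041587, -0.0008466 ,  0.00040228,  0.00184419,
       -0.00104234]), 'effort': array([-1.42228793e-03, -5.56925905e+01,  5.03656876e+01,  1.63571112e-02,
       -4.62354510e-04, -4.50347599e-07]), 'eef_pos': array([138.85355856, 583.38553207, 249.53909582]), 'ee_rot': array([ 0.18254513,  1.56339481, -0.18454068]), 'wrist_force': array([0.75210689, 0.12020701, 0.14167135]), 'torque': array([ 0.03922561, -0.00833401, -0.02287994]), 'width': 85.43054640591583}
['MotionError', 'tip_reach']
top [[407.14538283   0.         321.20949985]
 [  0.         407.14538283 196.43495596]
 [  0.           0.           1.        ]] [ 2.17978971 -2.1193693   0.14439841] [-13.02928381 502.42895183 982.60580039]
side [[380.93661253   0.         318.82813283]
 [  0.         380.93661253 198.33122711]
 [  0.           0.           1.        ]] [ 2.09877935 -0.46025019  0.21866821] [-466.66194349  167.31152313  846.09535437]
wrist [[309.70691629   0.         317.43128385]
 [  0.         309.70691629 197.46399575]
 [  0.           0.           1.        ]] [-2.25691333 -1.78239695 -0.28578839] [-598.32897257  -41.1150337   381.25881748]
```

View pics/a_top.png

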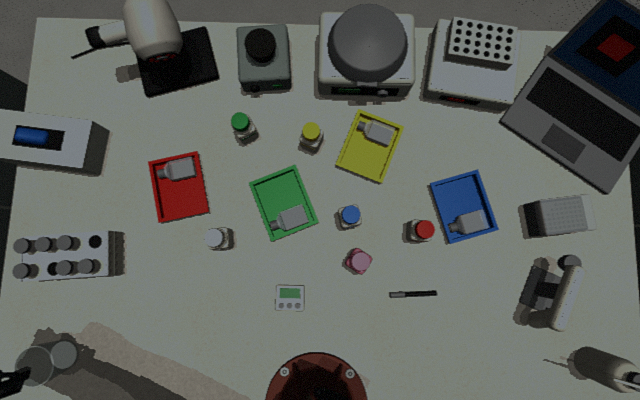

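View pics/a_side.png

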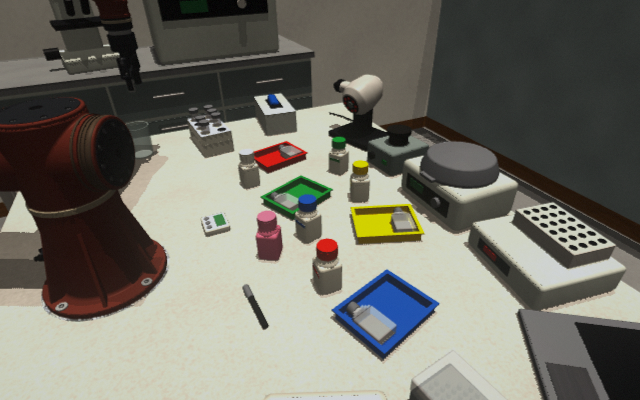

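View pics/a_wrist.png

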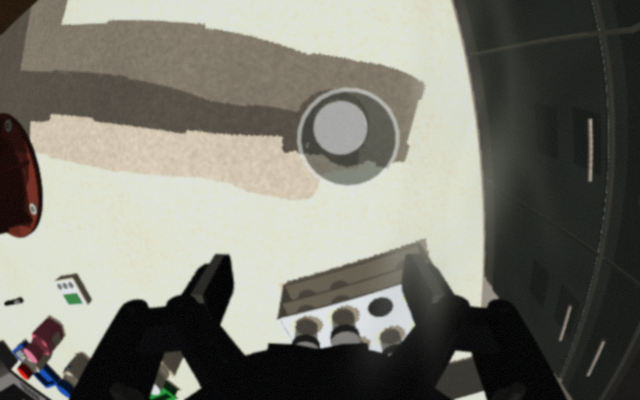

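```bash
cat > h.py <<'E'
import numpy as np, cv2
from plant import sensors, eyes, workorder, boxes_of, silhouettes, spot_point, arm
from scipy.spatial.transform import Rotation as Ro
from scipy.optimize import minimize
def proj(c,P):
    return cv2.projectPoints(np.asarray(P,float).reshape(-1,1,3),np.array(c['rvec'],float),np.array(c['tvec'],float),c['camera_matrix'],None)[0].reshape(-1,2)
def onplane(c,uv,z):
    R=cv2.Rodrigues(np.array(c['rvec'],float))[0]; C=-R.T@np.array(c['tvec'],float)
    d=R.T@np.linalg.inv(c['camera_matrix'])@np.array([uv[0],uv[1],1.])
    return C+d*(z-C[2])/d[2]
a=np.linspace(0,2*np.pi,24,endpoint=False)
def circ(r,z): return np.c_[r*np.cos(a),r*np.sin(a),0*a+z]
h=25;k=6
sq=np.array([[sx*p,sy*q] for sx in(1,-1) for sy in(1,-1) for p,q in((h,h-k),(h-k,h),(h-2,h-2))],float)
body=np.vstack([np.c_[sq,0*sq[:,0]+z] for z in (0,70)])
cap=np.vstack([circ(21,86),circ(21,110)])
def put(P,x,y,yaw,z0=0):
    R=Ro.from_euler('z',yaw).as_matrix(); return P@R.T+[x,y,z0]
def mask_of(c,hulls,S=4):
    m=np.zeros((400*S,640*S),np.uint8)
    for P in hulls:
        uv=(proj(c,P)+.5)*S
        cv2.fillConvexPoly(m,cv2.convexHull(np.round(uv).astype(np.int32)),1)
    return cv2.resize(m.astype(np.float32),(640,400),interpolation=cv2.INTER_AREA)
def iou(m,r): return np.minimum(m,r).sum()/np.maximum(m,r).sum()
E
cat > loc.py <<'E'
from h import *
C={n:eyes.camera(n) for n in('top','side')}
import pickle
out={}
for n in ['red','blue','green','yellow','white']:
    ms={}
    for cam in C:
        r=silhouettes(cam,'bottle_'+n)
        print(n,cam,[(round(q['confidence'],2),[int(v) for v in q['bbox']]) for q in r[:4]])
        ms[cam]=[q['region'] for q in r]
    out['b_'+n]=ms
    if n!='white':
        r=silhouettes('top','tray_'+n); print(' tray',[(round(q['confidence'],2),[int(v) for v in q['bbox']]) for q in r[:3]])
        out['t_'+n]=[q['region'] for q in r]
pickle.dump((C,out),open('d.pkl','wb'))
E
python3 loc.py
```

```text
red top [(0.89, [410, 222, 435, 242])]
red side [(0.87, [310, 238, 342, 294]), (0.55, [326, 134, 348, 174]), (0.53, [350, 160, 369, 204])]
 tray [(0.82, [149, 150, 209, 222])]
blue top [(0.94, [335, 204, 361, 229]), (0.57, [342, 247, 372, 273])]
blue side [(0.7, [291, 191, 321, 247]), (0.66, [250, 212, 282, 260]), (0.44, [325, 137, 348, 172])]
 tray [(0.93, [433, 172, 496, 241])]
green top [(0.87, [232, 113, 259, 142])]
green side [(0.93, [327, 135, 346, 176]), (0.68, [310, 235, 340, 294])]
 tray []
yellow top [(0.67, [296, 122, 325, 153]), (0.52, [337, 204, 362, 228])]
yellow side [(0.6, [348, 161, 366, 203])]
 tray [(0.97, [337, 108, 405, 183])]
white top [(0.69, [204, 226, 234, 251])]
white side [(0.59, [350, 162, 366, 203]), (0.58, [236, 151, 260, 188])]
```

```bash
cat > fit.py <<'E'
from h import *
import pickle
C,out=pickle.load(open('d.pkl','rb'))
hsv=cv2.cvtColor(C['top']['pixels'],cv2.COLOR_RGB2HSV)
hs=cv2.cvtColor(C['side']['pixels'],cv2.COLOR_RGB2HSV)
hue={'red':0,'blue':111,'green':70,'yellow':28}
box={'red':(149,150,209,222),'blue':(430,169,498,243),'green':(247,164,320,242),'yellow':(335,107,407,185)}
vis=C['top']['pixels'][:,:,::-1].copy()
def draw(P):
    cv2.polylines(vis,[np.round(cv2.convexHull(proj(C['top'],P).astype(np.float32))).astype(np.int32)],True,(255,0,255),1)
res={}
for n,b in box.items():
    l,t,r,d=b
    dh=np.abs((hsv[...,0].astype(int)-hue[n]+90)%180-90)
    m=((dh<14)&(hsv[...,1]>120)&(hsv[...,2]>40))
    w=np.zeros_like(m); w[t-4:d+5,l-4:r+5]=1; m&=w
    m=cv2.morphologyEx(m.astype(np.uint8),cv2.MORPH_OPEN,np.ones((2,2)))
    pts=np.argwhere(m)[:,::-1]
    hull=np.zeros((400,640),np.uint8); cv2.fillConvexPoly(hull,cv2.convexHull(pts.astype(np.int32)),1)
    best=None
    for (L,W) in ((160,128),(150,118)):
        rec=np.array([[sx*L/2,sy*W/2,25] for sx in(1,-1) for sy in(1,-1)]); 
        rec0=np.array([[sx*(L/2-5),sy*(W/2-5),0] for sx in(1,-1) for sy in(1,-1)])
        ctr=onplane(C['top'],pts.mean(0),20)
        for y0 in np.radians(range(-60,90,15)):
            f=lambda p:-iou(hull,mask_of(C['top'],[np.vstack([put(rec,*p[:2],p[2]/50),put(rec0,*p[:2],p[2]/50)])],2))
            s=minimize(f,[ctr[0],ctr[1],y0*50],method='Nelder-Mead',options=dict(initial_simplex=[[ctr[0],ctr[1],y0*50],[ctr[0]+8,ctr[1],y0*50],[ctr[0],ctr[1]+8,y0*50],[ctr[0],ctr[1],y0*50+10]],maxiter=60))
            if best is None or s.fun<best[0]: best=(s.fun,L,s.x)
    x,y,q=best[2];q/=50
    # flask side: low-saturation pixels inside
    ii=np.argwhere(cv2.erode(hull,np.ones((9,9)))>0)[:,::-1]
    sat=np.array([hsv[v,u,1] for u,v in ii]); g=ii[sat<70].mean(0); G=onplane(C['top'],g,15)[:2]-[x,y]
    if G@[np.cos(q),np.sin(q)]<0: q+=np.pi
    q=(q+np.pi)%(2*np.pi)-np.pi
    tgt=np.array([x,y])-27*np.array([np.cos(q),np.sin(q)])
    print('tray',n,'iou',round(-best[0],3),best[1],np.round([x,y],1),'yaw',round(np.degrees(q),1),'tgt',tgt.round(1))
    res['t_'+n]=[x,y,q,*tgt]; draw(put(rec,x,y,q)); draw([[*tgt,4+z] for z in(0,1)]) 
    cv2.circle(vis,tuple(int(v) for v in proj(C['top'],[*tgt,4])[0].round()),2,(255,255,255),-1)
for n in ['red','blue','green','yellow','white']:
    mt=out['b_'+n]['top'][0]; msd=out['b_'+n]['side'][1 if n=='white' else 0]
    uv=np.argwhere(mt).mean(0)[::-1]; c0=onplane(C['top'],uv,70)[:2]
    best=None
    def f(p,ret=False):
        q=p[2]/50; v=[]
        for cam,m in(('top',mt),('side',msd)):
            B=put(body,*p[:2],q);K=put(cap,*p[:2],q);v.append(iou(m,mask_of(C[cam],[B,K,np.vstack([B,K])] if cam=='top' else [B,K])))
        return v if ret else -sum(v)
    for y0 in np.radians([-30,-7,15,38]):
        s0=np.array([*c0,y0*50]); s=minimize(f,s0,method='Nelder-Mead',options=dict(initial_simplex=[s0,s0+[8,0,0],s0+[0,8,0],s0+[0,0,10]],maxiter=60))
        if best is None or s.fun<best.fun: best=s
    x,y,q=best.x;q=np.degrees(q/50);q=(q+45)%90-45
    # cap by colour
    extra=''
    if n in hue:
        dh=np.abs((hsv[...,0].astype(int)-hue[n]+90)%180-90); w=np.zeros((400,640),bool); v0,u0=int(uv[1]),int(uv[0]); w[v0-22:v0+23,u0-22:u0+23]=1
        cm=((dh<14)&(hsv[...,1]>100)&w).astype(np.uint8)
        nn,lab,st,ce=cv2.connectedComponentsWithStats(cm); i=min(range(1,nn),key=lambda i:np.hypot(*(ce[i]-uv))-st[i,4]/30); cm=(lab==i)
        s0=np.array([x,y]); g=minimize(lambda p:-iou(cm,mask_of(C['top'],[put(cap,*p,0)])),s0,method='Nelder-Mead',options=dict(initial_simplex=[s0,s0+[6,0],s0+[0,6]])); extra=(g.x.round(1),round(-g.fun,2))
    print('bottle',n,np.round([x,y],1),'yaw',round(q,1),np.round(f(best.x,True),2),'cap',extra)
    res['b_'+n]=[x,y,np.radians(q)]; draw(put(body,x,y,np.radians(q)));draw(put(cap,x,y,0))
pickle.dump(res,open('res.pkl','wb'))
cv2.imwrite('pics/fit.png',cv2.resize(vis[90:290,130:530],(800,400),interpolation=cv2.INTER_CUBIC))
E
python3 fit.py
```

```text
tray red iou 0.981 160 [517.9 363.1] yaw 14.1 tgt [491.7 356.5]
tray blue iou 0.981 160 [ 488.4 -359.1] yaw -162.3 tgt [ 514.2 -350.9]
tray green iou 0.979 160 [484.6  94.6] yaw -156.6 tgt [509.3 105.4]
tray yellow iou 0.982 160 [ 638.1 -120.8] yaw -20.7 tgt [ 612.9 -111.3]
bottle red [ 423.6 -239.2] yaw -0.3 [0.91 0.88] cap (array([ 424.4, -238.8]), np.float64(0.93))
bottle blue [452.8 -68.8] yaw 13.2 [0.93 0.87] cap (array([454. , -67.5]), np.float64(0.93))
bottle green [669.  201.8] yaw 34.8 [0.88 0.93] cap (array([669.6, 200.6]), np.float64(0.86))
bottle yellow [647.6  30.2] yaw -25.4 [0.89 0.91] cap (array([650.2,  30.8]), np.float64(0.93))
bottle white [390.6 246.5] yaw 4.1 [0.91 0.89] cap
```

View pics/fit.png

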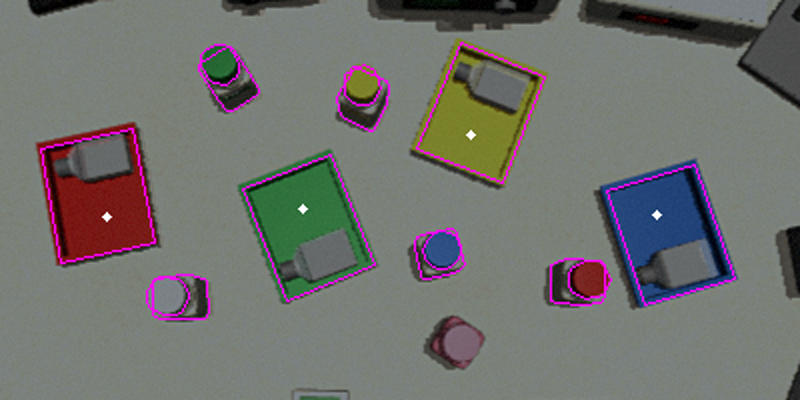

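```bash
cat > go.py <<'E'
import sys
from h import *
def tgt(x,y,z,yaw=None):
    """world target, yaw = heading of tool y axis (deg, mod 180); prints tool-frame travel and delta_rot to be aligned down"""
    s=sensors.sense(); R=Ro.from_rotvec(s['ee_rot']).as_matrix(); p=s['eef_pos']
    t=R.T@(np.array([x,y,z])-p)
    h=np.degrees(np.arctan2(R[1,1],R[0,1]))
    if yaw is None: yaw=h
    d=(yaw-h+90)%180-90; hh=np.radians(h+d)
    Y=np.array([np.cos(hh),np.sin(hh),0]);X=np.array([0,0,-1.]);Z=np.cross(X,Y)
    dr=np.degrees((Ro.from_matrix(R).inv()*Ro.from_matrix(np.c_[X,Y,Z])).as_rotvec())
    print('t',round(s['clock'],2),'pos',p.round(1),'hdg y',round(h,1),'z axis',R[:,2].round(3),'travel',t.round(1),'delta_rot',dr.round(2),'w',round(s['width'],1),'F',s['wrist_force'].round(1),'j',np.round(s['joints'],2))
if __name__=='__main__':
    a=[float(v) for v in sys.argv[1:]]; tgt(*a)
E
python3 go.py 669.5 201 200 90; python3 go.py 669.5 201 200
```

```text
t 0.95 pos [139.  583.7 250.3] hdg y 76.6 z axis [ 0.973 -0.232  0.   ] travel [  50.3 -249.4  604.7] delta_rot [-1.34e+01  0.00e+00 -1.00e-02] w 85.7 F [-0.2  1.  -0.1] j [ 1.12  0.1   0.1   1.56 -0.    1.35]
t 0.95 pos [139.  583.7 250.3] hdg y 76.6 z axis [ 0.973 -0.232  0.   ] travel [  50.3 -249.4  604.7] delta_rot [-0.    0.   -0.01] w 85.7 F [-0.2  1.  -0.1] j [ 1.12  0.1   0.1   1.56 -0.    1.35]
```

Call:
step_arm([
  {"travel": [0,-22,54],"delta_rot": [0,0,0],"claw": 85},
  {"travel": [0,-22,54],"delta_rot": [0,0,0],"claw": 85},
  {"travel": [0,-22,54],"delta_rot": [0,0,0],"claw": 85},
  {"travel": [0,-22,54],"delta_rot": [0,0,0],"claw": 85},
  {"travel": [0,-22,54],"delta_rot": [0,0,0],"claw": 85},
  {"travel": [0,-22,54],"delta_rot": [0,0,0],"claw": 85},
  {"travel": [0,-22,54],"delta_rot": [0,0,0],"claw": 85},
  {"travel": [0,-22,54],"delta_rot": [0,0,0],"claw": 85},
  {"travel": [0,-22,54],"delta_rot": [0,0,0],"claw": 85},
  {"travel": [0,-22,54],"delta_rot": [0,0,0],"claw": 85},
])

```text
clock: 2.2
eef_pos: [625.8, 237.6, 251.3]
ee_rot: [0.18, 1.561, -0.175]
wrist_force: [1.1, 0.8, 0.6]
width: 84.9
```

```bash
python3 go.py 669.5 201 96 77
```

```text
t 2.2 pos [625.8 237.6 251.3] hdg y 77.0 z axis [ 0.975 -0.224  0.003] travel [155.4 -26.5  50.4] delta_rot [ 0.04  0.14 -0.22] w 84.9 F [1.1 0.8 0.6] j [0.17 0.32 0.34 1.59 0.   0.39]
```

Call:
step_arm([
  {"travel": [0,-26.5,50.4],"delta_rot": [0,0,0],"claw": 85},
  {"travel": [40,0,0],"delta_rot": [0,0,0],"claw": 85},
  {"travel": [0,0,0],"delta_rot": [0,0,0],"claw": 85},
])

```text
clock: 2.58
eef_pos: [674.0, 195.2, 209.2]
ee_rot: [0.184, 1.56, -0.179]
wrist_force: [-0.6, 0.0, 0.4]
width: 84.8
```

```bash
python3 go.py 669.5 201 96 77
python3 - <<'E'
from h import *
C=eyes.camera('wrist'); cv2.imwrite('pics/w1.png',C['pixels'][:,:,::-1])
C=eyes.camera('top'); cv2.imwrite('pics/t1.png',cv2.resize(C['pixels'][90:250,180:380,::-1],(800,600)))
E
```

```text
t 2.58 pos [674.  195.2 209.2] hdg y 76.7 z axis [ 0.973 -0.229  0.003] travel [113.2   4.2  -6.1] delta_rot [-0.26  0.15 -0.2 ] w 84.8 F [-0.6  0.   0.4] j [0.1  0.42 0.38 1.53 0.   0.33]
```

View pics/w1.png

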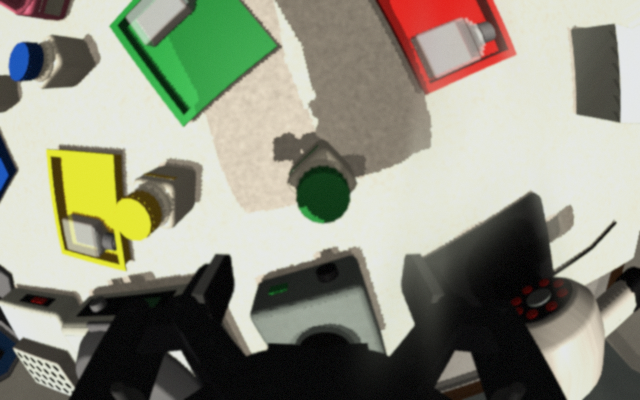

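```bash
cat >> h.py <<'E'
HUE={'red':0,'blue':111,'green':70,'yellow':28}
def wristcap(n,near,zbase=0,save=None):
    """cap top centre from wrist fisheye: fit outline of cap in image by x,y near guess"""
    c=eyes.camera('wrist'); K=c['camera_matrix'];f=K[0,0];R=cv2.Rodrigues(np.array(c['rvec'],float))[0];t=np.array(c['tvec'],float)
    if save: cv2.imwrite(save,c['pixels'][:,:,::-1])
    def fp(P):
        q=np.asarray(P,float)@R.T+t; r=np.hypot(q[:,0],q[:,1]); th=np.arctan2(r,q[:,2])
        return np.c_[K[0,2]+f*th*q[:,0]/r,K[1,2]+f*th*q[:,1]/r]
    hsv=cv2.cvtColor(c['pixels'],cv2.COLOR_RGB2HSV); dh=np.abs((hsv[...,0].astype(int)-HUE[n]+90)%180-90)
    g=fp([[*near,100+zbase]])[0].astype(int); m=((dh<14)&(hsv[...,1]>120)&(hsv[...,2]>30)).astype(np.uint8)
    w=np.zeros_like(m); w[max(0,g[1]-55):g[1]+55,max(0,g[0]-55):g[0]+55]=1; m=m*w
    nn,lab,st,ce=cv2.connectedComponentsWithStats(m)
    if nn<2: print('none');return
    i=1+np.argmax(st[1:,4]); cm=lab==i
    def mk(p):
        z=np.zeros((1600,2560),np.uint8); cv2.fillConvexPoly(z,cv2.convexHull(np.round((fp(put(cap,*p,0,zbase))+.5)*4).astype(np.int32)),1)
        return cv2.resize(z.astype(np.float32),(640,400),interpolation=cv2.INTER_AREA)
    s0=np.array(near,float); r=minimize(lambda p:-iou(cm,mk(p)),s0,method='Nelder-Mead',options=dict(initial_simplex=[s0,s0+[6,0],s0+[0,6]]))
    print('wristcap',n,r.x.round(1),round(-r.fun,3))
E
python3 -c "
from h import *
wristcap('green',(669.5,201)); wristcap('yellow',(649,30.5))"
```

```text
wristcap green [669.7 199.2] 0.872
wristcap yellow [649.4  27.2] 0.354
```

Call:
step_arm([
  {"travel": [30,2.5,-6],"delta_rot": [0,0,0],"claw": 85},
  {"travel": [30,0,0],"delta_rot": [0,0,0],"claw": 85},
  {"travel": [25,0,0],"delta_rot": [0,0,0],"claw": 85},
  {"travel": [15,0,0],"delta_rot": [0,0,0],"claw": 85},
  {"travel": [0,0,0],"delta_rot": [0,0,0],"claw": 85},
])

```text
clock: 3.4
eef_pos: [674.5, 204.8, 124.5]
ee_rot: [0.182, 1.537, -0.169]
wrist_force: [0.2, -0.3, 0.1]
width: 84.9
```

```bash
python3 go.py 669.5 200 96 77
python3 - <<'E'
from h import *
C=eyes.camera('wrist'); cv2.imwrite('pics/w2.png',C['pixels'][:,:,::-1])
E
```

```text
t 3.4 pos [674.5 204.8 124.5] hdg y 77.1 z axis [ 0.974 -0.223  0.025] travel [28.3 -6.2 -4.6] delta_rot [ 0.12  1.45 -0.65] w 84.9 F [ 0.2 -0.3  0.1] j [0.11 0.4  0.21 1.35 0.   0.33]
```

View pics/w2.png

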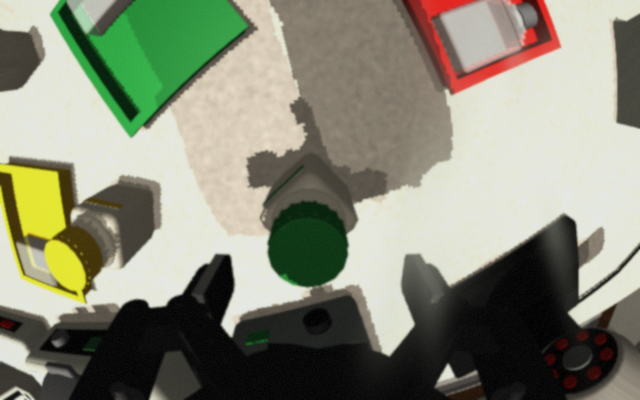

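Call:
step_arm([
  {"travel": [8,-6,-4],"delta_rot": [0,1.4,-0.6],"claw": 85},
  {"travel": [10,0,0],"delta_rot": [0,0,0],"claw": 85},
  {"travel": [10,0,0],"delta_rot": [0,0,0],"claw": 85},
  {"travel": [0,0,0],"delta_rot": [0,0,0],"claw": 85},
])

```text
clock: 3.95
eef_pos: [671.1, 199.6, 98.0]
ee_rot: [0.178, 1.56, -0.176]
wrist_force: [0.2, -0.1, -0.5]
width: 84.9
```

```bash
python3 go.py 669.5 200 96 77
```

```text
t 3.95 pos [671.1 199.6  98. ] hdg y 77.1 z axis [ 0.975 -0.223  0.003] travel [ 2.   0.  -1.6] delta_rot [ 0.11  0.2  -0.09] w 84.9 F [ 0.2 -0.1 -0.5] j [0.1  0.43 0.2  1.34 0.   0.33]
```

Call:
step_arm([
  {"travel": [1,0,-1],"delta_rot": [0,0,0],"claw": 30},
  {"travel": [0,0,0],"delta_rot": [0,0,0],"claw": 30},
  {"travel": [0,0,0],"delta_rot": [0,0,0],"claw": 30},
  {"travel": [0,0,0],"delta_rot": [0,0,0],"claw": 30},
], newtons=50)

```text
clock: 4.45
eef_pos: [670.3, 200.0, 97.7]
ee_rot: [0.178, 1.559, -0.175]
wrist_force: [0.4, 0.5, -1.3]
width: 40.9
```

```bash
python3 go.py 509.3 105.4 101 77
```

```text
t 4.45 pos [670.3 200.   97.7] hdg y 77.1 z axis [ 0.975 -0.223  0.004] travel [  -4.2 -128.1 -135.8] delta_rot [ 0.11  0.25 -0.12] w 40.9 F [ 0.4  0.5 -1.3] j [0.1  0.43 0.19 1.33 0.   0.33]
```

Call:
step_arm([
  {"travel": [-10,0,0],"delta_rot": [0,0,0],"claw": 30},
  {"travel": [-20,0,0],"delta_rot": [0,0,0],"claw": 30},
  {"travel": [-25,0,0],"delta_rot": [0,0,0],"claw": 30},
  {"travel": [-10,0,0],"delta_rot": [0,0,0],"claw": 30},
  {"travel": [0,0,0],"delta_rot": [0,0,0],"claw": 30},
])

```text
clock: 5.08
eef_pos: [670.3, 200.0, 168.3]
ee_rot: [0.178, 1.557, -0.175]
wrist_force: [0.5, 0.1, -1.6]
width: 40.7
```

```bash
python3 go.py 509.3 105.4 101 65.7
python3 - <<'E'
from h import *
C=eyes.camera('wrist'); cv2.imwrite('pics/w3.png',C['pixels'][:,:,::-1])
E
```

```text
t 5.08 pos [670.3 200.  168.3] hdg y 77.1 z axis [ 0.975 -0.223  0.006] travel [  66.2 -128.3 -136.2] delta_rot [11.41  0.32 -0.17] w 40.7 F [ 0.5  0.1 -1.6] j [0.1  0.4  0.29 1.45 0.   0.33]
```

View pics/w3.png

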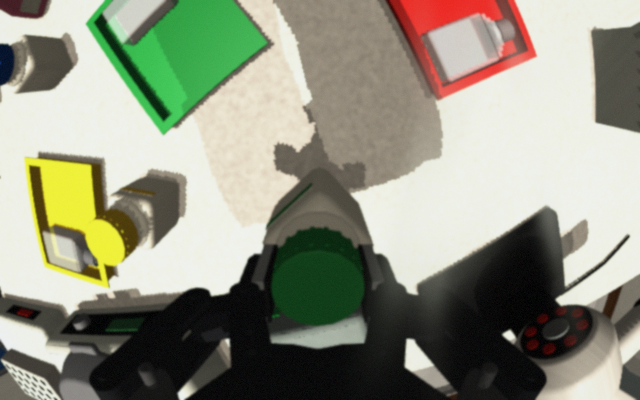

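Call:
step_arm([
  {"travel": [0,-15,-16],"delta_rot": [0,0.3,0],"claw": 30},
  {"travel": [0,-25,-27],"delta_rot": [0,0,0],"claw": 30},
  {"travel": [0,-25,-27],"delta_rot": [0,0,0],"claw": 30},
  {"travel": [0,-25,-27],"delta_rot": [0,0,0],"claw": 30},
  {"travel": [0,-15,-16],"delta_rot": [0,0,0],"claw": 30},
  {"travel": [0,0,0],"delta_rot": [4,0,0],"claw": 30},
  {"travel": [0,0,0],"delta_rot": [4,0,0],"claw": 30},
  {"travel": [0,0,0],"delta_rot": [3,0,0],"claw": 30},
  {"travel": [0,0,0],"delta_rot": [0,0,0],"claw": 30},
])

```text
clock: 6.25
eef_pos: [527.7, 120.2, 158.1]
ee_rot: [0.332, 1.556, -0.332]
wrist_force: [-0.6, 0.2, -1.6]
width: 40.6
```

```bash
python3 go.py 509.3 105.4 102 65.7
```

```text
t 6.25 pos [527.7 120.2 158.1] hdg y 65.8 z axis [ 0.912 -0.41  -0.011] travel [ 56.3 -20.9 -10.1] delta_rot [ 0.09 -0.62  0.16] w 40.6 F [-0.6  0.2 -1.6] j [-0.02 -0.06 -0.24  1.41  0.    0.4 ]
```

Call:
step_arm([
  {"travel": [0,-20,-10],"delta_rot": [0,-0.6,0],"claw": 30},
  {"travel": [10,0,0],"delta_rot": [0,0,0],"claw": 30},
  {"travel": [15,0,0],"delta_rot": [0,0,0],"claw": 30},
  {"travel": [5,0,0],"delta_rot": [0,0,0],"claw": 30},
  {"travel": [0,0,0],"delta_rot": [0,0,0],"claw": 30},
])

```text
clock: 6.88
eef_pos: [509.4, 106.3, 124.0]
ee_rot: [0.326, 1.55, -0.331]
wrist_force: [-0.4, -0.3, -1.6]
width: 40.5
```

```bash
python3 go.py 509.3 105.4 102 65.7;  python3 - <<'E'
from h import *
C=eyes.camera('wrist'); cv2.imwrite('pics/w4.png',C['pixels'][:,:,::-1])
E
```

```text
t 6.88 pos [509.4 106.3 124. ] hdg y 66.0 z axis [ 0.914 -0.406 -0.003] travel [22.  -0.7  0.4] delta_rot [ 0.33 -0.19  0.21] w 40.5 F [-0.4 -0.3 -1.6] j [-0.04 -0.12 -0.35  1.34 -0.    0.37]
```

View pics/w4.png

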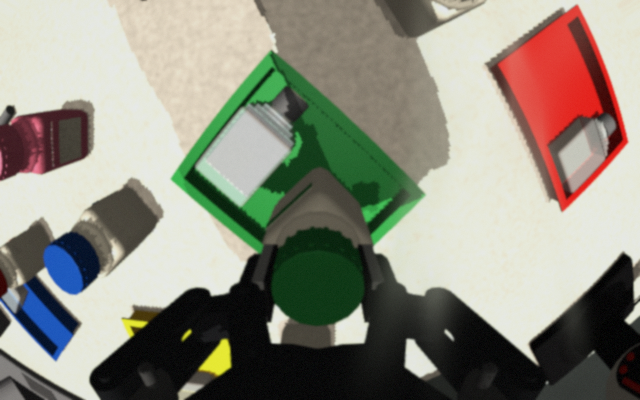

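Call:
step_arm([
  {"travel": [8,0,0],"delta_rot": [0,0,0],"claw": 30},
  {"travel": [7,0,0],"delta_rot": [0,0,0],"claw": 30},
  {"travel": [3,0,0],"delta_rot": [0,0,0],"claw": 30},
  {"travel": [0,0,0],"delta_rot": [0,0,0],"claw": 30},
])

```text
clock: 7.42
eef_pos: [509.8, 106.3, 105.4]
ee_rot: [0.326, 1.549, -0.33]
wrist_force: [-0.6, -0.1, -2.2]
width: 40.8
```

```bash
python3 go.py 509.3 105.4 102 65.7
```

```text
t 7.42 pos [509.8 106.3 105.4] hdg y 66.1 z axis [ 0.914 -0.406 -0.002] travel [ 3.4 -1.1 -0.1] delta_rot [ 0.35 -0.14  0.19] w 40.8 F [-0.6 -0.1 -2.2] j [-0.04 -0.11 -0.38  1.3  -0.    0.37]
```

Call:
step_arm([
  {"travel": [2,0,0],"delta_rot": [0,0,0],"claw": 30},
  {"travel": [1,0,0],"delta_rot": [0,0,0],"claw": 30},
  {"travel": [1,0,0],"delta_rot": [0,0,0],"claw": 30},
  {"travel": [0,0,0],"delta_rot": [0,0,0],"claw": 30},
])

```text
clock: 7.92
eef_pos: [510.2, 106.3, 101.7]
ee_rot: [0.326, 1.548, -0.33]
wrist_force: [-0.2, -0.9, -3.1]
width: 40.4
```

Call:
step_arm([
  {"travel": [1,0,0],"delta_rot": [0,0,0],"claw": 30},
  {"travel": [1,0,0],"delta_rot": [0,0,0],"claw": 30},
  {"travel": [0,0,0],"delta_rot": [0,0,0],"claw": 30},
])

```text
clock: 8.3
eef_pos: [510.8, 106.2, 101.8]
ee_rot: [0.326, 1.546, -0.33]
wrist_force: [0.5, -0.0, -1.1]
width: 40.6
```

Call:
step_arm([
  {"travel": [0,0,0],"delta_rot": [0,0,0],"claw": 50},
  {"travel": [0,0,0],"delta_rot": [0,0,0],"claw": 70},
  {"travel": [0,0,0],"delta_rot": [0,0,0],"claw": 85},
  {"travel": [-5,0,0],"delta_rot": [0,0,0],"claw": 85},
  {"travel": [-30,0,0],"delta_rot": [0,0,0],"claw": 85},
  {"travel": [-40,0,0],"delta_rot": [0,0,0],"claw": 85},
  {"travel": [-30,0,0],"delta_rot": [0,0,0],"claw": 85},
])

```text
clock: 9.18
eef_pos: [509.5, 106.5, 208.1]
ee_rot: [0.326, 1.55, -0.331]
wrist_force: [0.2, -0.2, 0.3]
width: 85.2
```

```bash
python3 go.py 650 30 210 65.7
python3 - <<'E'
from h import *
wristcap('green',(510,106),4,'pics/w5.png'); wristcap('yellow',(649,30.5))
E
```

```text
t 9.18 pos [509.5 106.5 208.1] hdg y 66.0 z axis [ 0.914 -0.406 -0.003] travel [ -2.4 -12.9 159.5] delta_rot [ 0.35 -0.19  0.23] w 85.2 F [ 0.2 -0.2  0.3] j [-0.04 -0.14 -0.22  1.49 -0.    0.37]
wristcap green [513.4 103.7] 0.416
wristcap yellow [650.8  29.3] 0.609
```

View pics/w5.png

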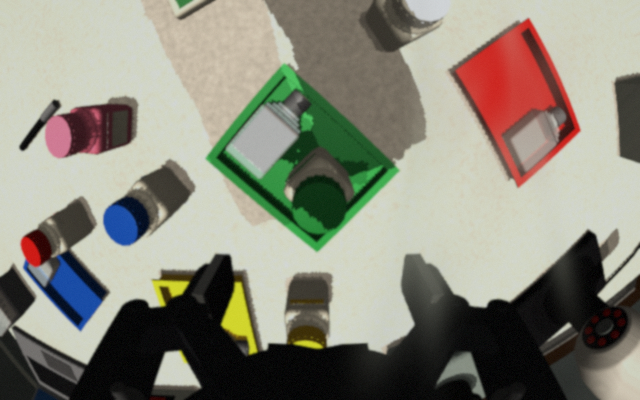

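Call:
step_arm([
  {"travel": [0,-4,50],"delta_rot": [0,0,0],"claw": 85},
  {"travel": [0,-4,50],"delta_rot": [0,0,0],"claw": 85},
  {"travel": [0,-4,45],"delta_rot": [0,0,0],"claw": 85},
  {"travel": [0,0,0],"delta_rot": [0,0,0],"claw": 85},
  {"travel": [0,0,0],"delta_rot": [0,0,0],"claw": 85},
])

```text
clock: 9.9
eef_pos: [641.1, 35.3, 207.8]
ee_rot: [0.325, 1.548, -0.329]
wrist_force: [-0.1, 0.8, 0.2]
width: 85.1
```

```bash
python3 go.py 650 30 98 65.7; python3 -c "
from h import *
wristcap('yellow',(649,30.5))"
```

```text
t 9.9 pos [641.1  35.3 207.8] hdg y 66.1 z axis [ 0.914 -0.405 -0.002] travel [109.8  -1.   10.4] delta_rot [ 0.42 -0.1   0.15] w 85.1 F [-0.1  0.8  0.2] j [-0.15  0.23  0.16  1.5  -0.    0.27]
wristcap yellow [649.4  29.7] 0.943
```

Call:
step_arm([
  {"travel": [10,-1,10],"delta_rot": [0,0,0],"claw": 85},
  {"travel": [20,0,0],"delta_rot": [0,0,0],"claw": 85},
  {"travel": [20,0,0],"delta_rot": [0,0,0],"claw": 85},
  {"travel": [20,0,0],"delta_rot": [0,0,0],"claw": 85},
  {"travel": [15,0,0],"delta_rot": [0,0,0],"claw": 85},
  {"travel": [5,0,0],"delta_rot": [0,0,0],"claw": 85},
  {"travel": [0,0,0],"delta_rot": [0,0,0],"claw": 85},
])

```text
clock: 10.82
eef_pos: [647.1, 32.1, 110.6]
ee_rot: [0.323, 1.55, -0.327]
wrist_force: [0.2, 1.3, 0.4]
width: 84.7
```

```bash
python3 go.py 650 30 98 65.7
```

```text
t 10.82 pos [647.1  32.1 110.6] hdg y 66.3 z axis [ 0.915 -0.402 -0.003] travel [12.6 -0.7  3.6] delta_rot [ 0.57 -0.19  0.17] w 84.7 F [0.2 1.3 0.4] j [-0.15  0.27  0.03  1.33 -0.    0.26]
```

Call:
step_arm([
  {"travel": [6,-1,3],"delta_rot": [0,0,0],"claw": 85},
  {"travel": [5,0,0],"delta_rot": [0,0,0],"claw": 85},
  {"travel": [0,0,0],"delta_rot": [0,0,0],"claw": 85},
  {"travel": [0,0,0],"delta_rot": [0,0,0],"claw": 30},
  {"travel": [0,0,0],"delta_rot": [0,0,0],"claw": 30},
  {"travel": [0,0,0],"delta_rot": [0,0,0],"claw": 30},
  {"travel": [0,0,0],"delta_rot": [0,0,0],"claw": 30},
])

```text
clock: 11.7
eef_pos: [651.0, 29.6, 101.4]
ee_rot: [0.323, 1.546, -0.326]
wrist_force: [-1.5, 0.2, -1.6]
width: 40.5
```

```bash
python3 go.py 612.9 -111.3 102 71
```

```text
t 11.7 pos [651.   29.6 101.4] hdg y 66.3 z axis [ 0.915 -0.402  0.   ] travel [  -0.4 -144.4   21.8] delta_rot [-4.73  0.02  0.11] w 40.5 F [-1.5  0.2 -1.6] j [-0.15  0.29  0.03  1.31 -0.    0.26]
```

Call:
step_arm([
  {"travel": [-10,0,0],"delta_rot": [0,0,0],"claw": 30},
  {"travel": [-20,0,0],"delta_rot": [0,0,0],"claw": 30},
  {"travel": [-25,0,0],"delta_rot": [0,0,0],"claw": 30},
  {"travel": [0,-15,2],"delta_rot": [-1.2,0,0],"claw": 30},
  {"travel": [0,-30,6],"delta_rot": [-1.2,0,0],"claw": 30},
  {"travel": [0,-35,7],"delta_rot": [-1.2,0,0],"claw": 30},
  {"travel": [0,-30,6],"delta_rot": [-1.2,0,0],"claw": 30},
  {"travel": [0,-15,2],"delta_rot": [0,0,0],"claw": 30},
  {"travel": [0,0,0],"delta_rot": [0,0,0],"claw": 30},
])

```text
clock: 12.82
eef_pos: [629.0, -98.3, 170.7]
ee_rot: [0.254, 1.546, -0.258]
wrist_force: [-0.5, 1.1, -0.5]
width: 40.5
```

```bash
python3 go.py 612.9 -111.3 105.5 71;  python3 - <<'E'
from h import *
C=eyes.camera('wrist'); cv2.imwrite('pics/w6.png',C['pixels'][:,:,::-1])
E
```

```text
t 12.82 pos [629.  -98.3 170.7] hdg y 71.3 z axis [ 0.947 -0.321  0.01 ] travel [ 65.1 -17.4 -11.7] delta_rot [0.27 0.56 0.08] w 40.5 F [-0.5  1.1 -0.5] j [-0.36  0.2   0.06  1.42 -0.   -0.03]
```

View pics/w6.png

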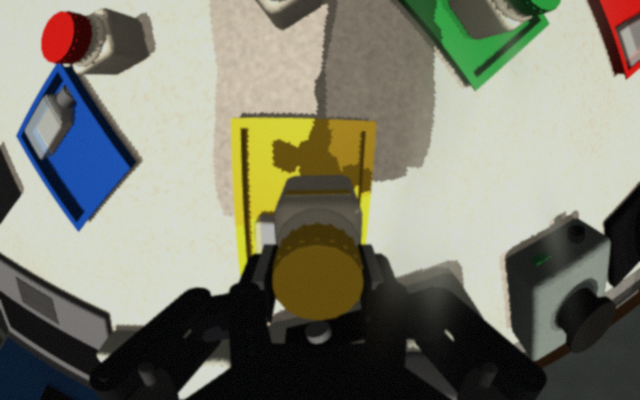

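Call:
step_arm([
  {"travel": [0,-17,-11],"delta_rot": [0,0.5,0],"claw": 30},
  {"travel": [0,0,0],"delta_rot": [0,0,0],"claw": 30},
  {"travel": [15,0,0],"delta_rot": [0,0,0],"claw": 30},
  {"travel": [18,0,0],"delta_rot": [0,0,0],"claw": 30},
  {"travel": [10,0,0],"delta_rot": [0,0,0],"claw": 30},
  {"travel": [0,0,0],"delta_rot": [0,0,0],"claw": 30},
])

```text
clock: 13.62
eef_pos: [611.8, -107.3, 123.1]
ee_rot: [0.254, 1.558, -0.254]
wrist_force: [-0.7, 0.2, -0.3]
width: 40.4
```

```bash
python3 go.py 612.9 -111.3 105.5 71
```

```text
t 13.62 pos [ 611.8 -107.3  123.1] hdg y 71.5 z axis [ 0.948 -0.317 -0.002] travel [17.6 -3.4  2.3] delta_rot [ 0.49 -0.13  0.02] w 40.4 F [-0.7  0.2 -0.3] j [-0.38  0.19 -0.05  1.34 -0.   -0.06]
```

Call:
step_arm([
  {"travel": [7,-3,2],"delta_rot": [0,0,0],"claw": 30},
  {"travel": [4,0,0],"delta_rot": [0,0,0],"claw": 30},
  {"travel": [2,0,0],"delta_rot": [0,0,0],"claw": 30},
  {"travel": [2,0,0],"delta_rot": [0,0,0],"claw": 30},
  {"travel": [1.5,0,0],"delta_rot": [0,0,0],"claw": 30},
  {"travel": [0,0,0],"delta_rot": [0,0,0],"claw": 30},
])

```text
clock: 14.38
eef_pos: [613.5, -111.3, 106.6]
ee_rot: [0.253, 1.557, -0.254]
wrist_force: [-0.1, 0.3, -0.9]
width: 40.5
```

```bash
python3 go.py 612.9 -111.3 105.5 71
```

```text
t 14.38 pos [ 613.5 -111.3  106.6] hdg y 71.5 z axis [ 0.948 -0.318 -0.001] travel [ 1.1 -0.2 -0.6] delta_rot [ 0.49 -0.03  0.03] w 40.5 F [-0.1  0.3 -0.9] j [-0.39  0.2  -0.06  1.31 -0.   -0.07]
```

Call:
step_arm([
  {"travel": [1,0,0],"delta_rot": [0,0,0],"claw": 30},
  {"travel": [1,0,0],"delta_rot": [0,0,0],"claw": 30},
  {"travel": [0.5,0,0],"delta_rot": [0,0,0],"claw": 30},
  {"travel": [0,0,0],"delta_rot": [0,0,0],"claw": 30},
])

```text
clock: 14.88
eef_pos: [614.0, -111.5, 105.4]
ee_rot: [0.253, 1.555, -0.254]
wrist_force: [0.0, 0.4, -0.2]
width: 40.8
```

Call:
step_arm([
  {"travel": [0,0,0],"delta_rot": [0,0,0],"claw": 50},
  {"travel": [0,0,0],"delta_rot": [0,0,0],"claw": 70},
  {"travel": [0,0,0],"delta_rot": [0,0,0],"claw": 85},
  {"travel": [-5,0,0],"delta_rot": [0,0,0],"claw": 85},
  {"travel": [-30,0,0],"delta_rot": [0,0,0],"claw": 85},
  {"travel": [-40,0,0],"delta_rot": [0,0,0],"claw": 85},
  {"travel": [-30,0,0],"delta_rot": [0,0,0],"claw": 85},
])

```text
clock: 15.75
eef_pos: [612.4, -110.8, 210.5]
ee_rot: [0.254, 1.56, -0.253]
wrist_force: [-0.0, -1.2, -0.1]
width: 84.6
```

```bash
python3 go.py 453.5 -68 210 71.5
python3 - <<'E'
from h import *
wristcap('yellow',(614,-111),4,'pics/w7.png'); wristcap('blue',(453,-68))
E
```

```text
t 15.75 pos [ 612.4 -110.8  210.5] hdg y 71.5 z axis [ 0.948 -0.318 -0.004] travel [   1.2   -9.9 -164.3] delta_rot [-0.01 -0.24  0.01] w 84.6 F [-0.  -1.2 -0.1] j [-0.39  0.17  0.1   1.5  -0.   -0.07]
wristcap yellow [ 613.2 -111.2] 0.301
wristcap blue [451.5 -68.5] 0.967
```

View pics/w7.png

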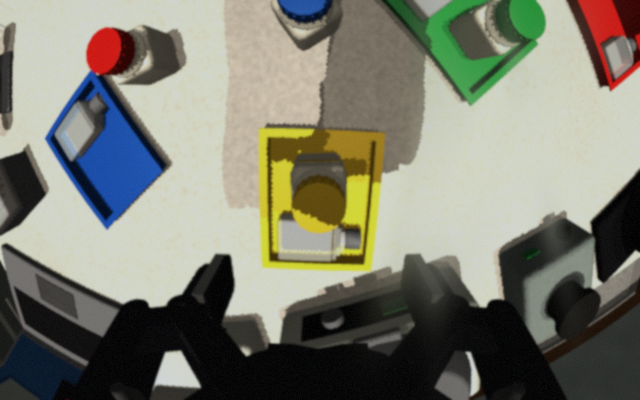

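Yellow stands well in its tray. Now to blue.

Call:
step_arm([
  {"travel": [0,-3,-50],"delta_rot": [0,0,0],"claw": 85},
  {"travel": [0,-3,-50],"delta_rot": [0,0,0],"claw": 85},
  {"travel": [0,-3,-45],"delta_rot": [0,0,0],"claw": 85},
  {"travel": [0,0,0],"delta_rot": [0,0,0],"claw": 85},
  {"travel": [0,0,0],"delta_rot": [0,0,0],"claw": 85},
])

```text
clock: 16.48
eef_pos: [469.4, -72.8, 209.2]
ee_rot: [0.254, 1.559, -0.254]
wrist_force: [0.1, -0.6, -0.7]
width: 84.7
```

```bash
python3 go.py 453 -68 98 71.5; python3 -c "
from h import *
wristcap('blue',(453,-68))"
```

```text
t 16.48 pos [469.4 -72.8 209.2] hdg y 71.5 z axis [ 0.948 -0.318 -0.003] travel [111.3  -0.6 -16.8] delta_rot [-0.03 -0.18  0.02] w 84.7 F [ 0.1 -0.6 -0.7] j [-0.43 -0.28 -0.34  1.51 -0.   -0.11]
wristcap blue [452.9 -68.4] 0.884
```

Call:
step_arm([
  {"travel": [5,0,-16.5],"delta_rot": [0,0,0],"claw": 85},
  {"travel": [20,0,0],"delta_rot": [0,0,0],"claw": 85},
  {"travel": [20,0,0],"delta_rot": [0,0,0],"claw": 85},
  {"travel": [20,0,0],"delta_rot": [0,0,0],"claw": 85},
  {"travel": [20,0,0],"delta_rot": [0,0,0],"claw": 85},
  {"travel": [10,0,0],"delta_rot": [0,0,0],"claw": 85},
  {"travel": [0,0,0],"delta_rot": [0,0,0],"claw": 85},
])

```text
clock: 17.4
eef_pos: [457.0, -69.0, 105.9]
ee_rot: [0.255, 1.562, -0.253]
wrist_force: [-0.1, -0.5, 0.4]
width: 84.7
```

```bash
python3 go.py 453 -68.3 99 71.5
```

```text
t 17.4 pos [457.  -69.  105.9] hdg y 71.4 z axis [ 0.948 -0.318 -0.006] travel [ 6.9 -0.6 -4. ] delta_rot [-0.06 -0.37 -0.02] w 84.7 F [-0.1 -0.5  0.4] j [-0.43 -0.3  -0.54  1.33 -0.   -0.11]
```

Call:
step_arm([
  {"travel": [5,0,-3.5],"delta_rot": [0,0,0],"claw": 85},
  {"travel": [1,0,0],"delta_rot": [0,0,0],"claw": 85},
  {"travel": [0,0,0],"delta_rot": [0,0,0],"claw": 85},
  {"travel": [0,0,0],"delta_rot": [0,0,0],"claw": 30},
  {"travel": [0,0,0],"delta_rot": [0,0,0],"claw": 30},
  {"travel": [0,0,0],"delta_rot": [0,0,0],"claw": 30},
  {"travel": [0,0,0],"delta_rot": [0,0,0],"claw": 30},
])

```text
clock: 18.27
eef_pos: [455.2, -68.6, 102.0]
ee_rot: [0.255, 1.558, -0.254]
wrist_force: [0.6, 0.8, -0.6]
width: 40.8
```

```bash
python3 go.py 514.2 -350.9 210 76
```

```text
t 18.27 pos [455.2 -68.6 102. ] hdg y 71.4 z axis [ 0.948 -0.318 -0.002] travel [-108.3 -248.9  145.6] delta_rot [-4.56 -0.13 -0.  ] w 40.8 F [ 0.6  0.8 -0.6] j [-0.43 -0.31 -0.56  1.32 -0.   -0.11]
```

Call:
step_arm([
  {"travel": [-10,0,0],"delta_rot": [0,0,0],"claw": 30},
  {"travel": [-30,0,0],"delta_rot": [0,0,0],"claw": 30},
  {"travel": [-40,0,0],"delta_rot": [0,0,0],"claw": 30},
  {"travel": [-40,-10,6],"delta_rot": [0,0,0],"claw": 30},
  {"travel": [-10,-30,18],"delta_rot": [0,0,0],"claw": 30},
  {"travel": [0,-40,23],"delta_rot": [0,0,0],"claw": 30},
  {"travel": [0,-40,23],"delta_rot": [0,0,0],"claw": 30},
  {"travel": [0,-40,23],"delta_rot": [0,0,0],"claw": 30},
  {"travel": [0,-25,15],"delta_rot": [0,0,0],"claw": 30},
  {"travel": [0,0,0],"delta_rot": [0,0,0],"claw": 30},
])

```text
clock: 19.52
eef_pos: [499.9, -284.7, 240.9]
ee_rot: [0.252, 1.556, -0.254]
wrist_force: [0.2, -0.9, -1.2]
width: 40.6
```

```bash
python3 go.py 514.2 -350.9 170 75.9
```

```text
t 19.52 pos [ 499.9 -284.7  240.9] hdg y 71.5 z axis [ 0.949 -0.317 -0.   ] travel [ 71.  -58.2  34.6] delta_rot [-4.36 -0.02  0.06] w 40.6 F [ 0.2 -0.9 -1.2] j [-0.74  0.03 -0.    1.54 -0.   -0.42]
```

Call:
step_arm([
  {"travel": [0,-28,17],"delta_rot": [0,0,0],"claw": 30},
  {"travel": [0,-23,14],"delta_rot": [0,0,0],"claw": 30},
  {"travel": [0,0,0],"delta_rot": [-2.2,0,0],"claw": 30},
  {"travel": [20,0,0],"delta_rot": [-2.2,0,0],"claw": 30},
  {"travel": [30,0,0],"delta_rot": [0,0,0],"claw": 30},
  {"travel": [20,0,0],"delta_rot": [0,0,0],"claw": 30},
  {"travel": [0,0,0],"delta_rot": [0,0,0],"claw": 30},
])

```text
clock: 20.4
eef_pos: [513.8, -339.6, 172.4]
ee_rot: [0.188, 1.563, -0.188]
wrist_force: [-0.5, -0.8, -1.7]
width: 40.6
```

```bash
python3 go.py 514.2 -350.9 106 75.9;  python3 - <<'E'
from h import *
C=eyes.camera('wrist'); cv2.imwrite('pics/w8.png',C['pixels'][:,:,::-1])
E
```

```text
t 20.4 pos [ 513.8 -339.6  172.4] hdg y 76.3 z axis [ 0.971 -0.237 -0.   ] travel [ 66.4 -10.9   3.1] delta_rot [ 0.38 -0.01  0.  ] w 40.6 F [-0.5 -0.8 -1.7] j [-0.8   0.15  0.01  1.43 -0.   -0.56]
```

View pics/w8.png

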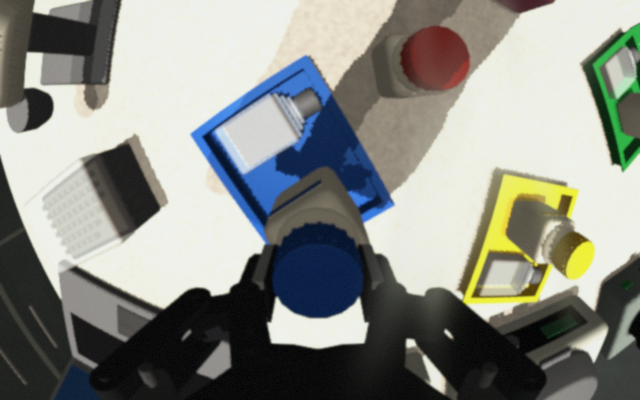

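Call:
step_arm([
  {"travel": [5,-10.5,3],"delta_rot": [0,0,0],"claw": 30},
  {"travel": [15,0,0],"delta_rot": [0,0,0],"claw": 30},
  {"travel": [15,0,0],"delta_rot": [0,0,0],"claw": 30},
  {"travel": [8,0,0],"delta_rot": [0,0,0],"claw": 30},
  {"travel": [4,0,0],"delta_rot": [0,0,0],"claw": 30},
  {"travel": [0,0,0],"delta_rot": [0,0,0],"claw": 30},
])

```text
clock: 21.2
eef_pos: [515.3, -352.5, 125.4]
ee_rot: [0.186, 1.56, -0.19]
wrist_force: [-0.6, -0.7, -1.4]
width: 40.5
```

```bash
python3 go.py 514.2 -350.9 106 75.9
```

```text
t 21.2 pos [ 515.3 -352.5  125.4] hdg y 76.3 z axis [ 0.971 -0.237  0.003] travel [19.4  1.3 -1.6] delta_rot [0.36 0.19 0.12] w 40.5 F [-0.6 -0.7 -1.4] j [-0.81  0.19 -0.04  1.34 -0.   -0.57]
```

Call:
step_arm([
  {"travel": [7,1,-1],"delta_rot": [0,0,0],"claw": 30},
  {"travel": [5,0,0],"delta_rot": [0,0,0],"claw": 30},
  {"travel": [2,0,0],"delta_rot": [0,0,0],"claw": 30},
  {"travel": [2,0,0],"delta_rot": [0,0,0],"claw": 30},
  {"travel": [2,0,0],"delta_rot": [0,0,0],"claw": 30},
  {"travel": [0,0,0],"delta_rot": [0,0,0],"claw": 30},
])

```text
clock: 21.95
eef_pos: [515.0, -351.5, 107.2]
ee_rot: [0.185, 1.558, -0.191]
wrist_force: [0.1, 0.5, -1.2]
width: 40.8
```

```bash
python3 go.py 514.2 -350.9 106 75.9
```

```text
t 21.95 pos [ 515.  -351.5  107.2] hdg y 76.3 z axis [ 0.971 -0.237  0.005] travel [ 1.2  0.4 -1. ] delta_rot [0.37 0.26 0.17] w 40.8 F [ 0.1  0.5 -1.2] j [-0.81  0.19 -0.07  1.31 -0.   -0.57]
```

Call:
step_arm([
  {"travel": [1,0,0],"delta_rot": [0,0,0],"claw": 30},
  {"travel": [1,0,0],"delta_rot": [0,0,0],"claw": 30},
  {"travel": [0.7,0,0],"delta_rot": [0,0,0],"claw": 30},
  {"travel": [0,0,0],"delta_rot": [0,0,0],"claw": 30},
])

```text
clock: 22.45
eef_pos: [515.7, -351.9, 106.1]
ee_rot: [0.184, 1.557, -0.191]
wrist_force: [-0.7, 1.0, 0.5]
width: 40.7
```

Call:
step_arm([
  {"travel": [0,0,0],"delta_rot": [0,0,0],"claw": 50},
  {"travel": [0,0,0],"delta_rot": [0,0,0],"claw": 70},
  {"travel": [0,0,0],"delta_rot": [0,0,0],"claw": 85},
  {"travel": [-5,0,0],"delta_rot": [0,0,0],"claw": 85},
  {"travel": [-30,0,0],"delta_rot": [0,0,0],"claw": 85},
  {"travel": [-40,0,0],"delta_rot": [0,0,0],"claw": 85},
  {"travel": [-30,0,0],"delta_rot": [0,0,0],"claw": 85},
])

```text
clock: 23.32
eef_pos: [513.7, -350.3, 211.0]
ee_rot: [0.187, 1.561, -0.189]
wrist_force: [0.1, 0.3, -0.1]
width: 84.9
```

```bash
python3 go.py 424 -239 210 76
python3 - <<'E'
from h import *
wristcap('red',(424,-239),0,'pics/w9.png')
E
```

```text
t 23.32 pos [ 513.7 -350.3  211. ] hdg y 76.3 z axis [ 0.971 -0.237  0.002] travel [   0.7   86.8 -113.6] delta_rot [0.27 0.09 0.06] w 84.9 F [ 0.1  0.3 -0.1] j [-0.81  0.16  0.09  1.5  -0.   -0.57]
wristcap red [ 423.8 -240.2] 0.829
```

View pics/w9.png

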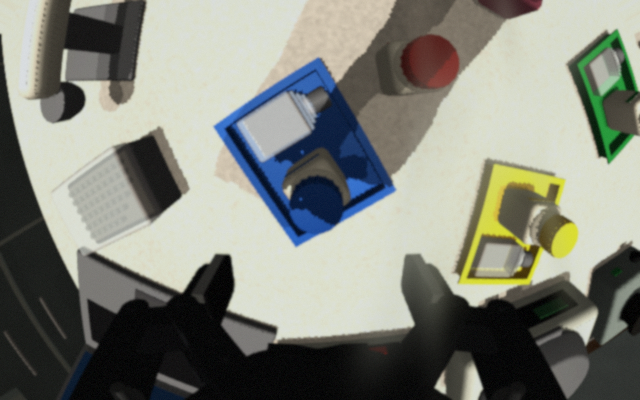

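Blue stands in its tray. Now red.

Call:
step_arm([
  {"travel": [0,28,-36],"delta_rot": [0,0,0],"claw": 85},
  {"travel": [0,28,-36],"delta_rot": [0,0,0],"claw": 85},
  {"travel": [0,25,-33],"delta_rot": [0,0,0],"claw": 85},
  {"travel": [0,0,0],"delta_rot": [0,0,0],"claw": 85},
  {"travel": [0,0,0],"delta_rot": [0,0,0],"claw": 85},
])

```text
clock: 24.0
eef_pos: [430.6, -246.2, 215.8]
ee_rot: [0.183, 1.554, -0.194]
wrist_force: [0.4, 0.3, 0.7]
width: 85.0
```

```bash
python3 go.py 424 -239.5 99 76
python3 - <<'E'
from h import *
wristcap('red',(424,-239))
E
```

```text
t 24.0 pos [ 430.6 -246.2  215.8] hdg y 76.2 z axis [ 0.971 -0.238  0.009] travel [116.7   5.6  -9. ] delta_rot [0.24 0.51 0.33] w 85.0 F [0.4 0.3 0.7] j [-0.78 -0.23 -0.29  1.5  -0.   -0.54]
wristcap red [ 423.9 -240.1] 0.937
```

Call:
step_arm([
  {"travel": [10,5.5,-8.5],"delta_rot": [0,0.5,0.3],"claw": 85},
  {"travel": [20,0,0],"delta_rot": [0,0,0],"claw": 85},
  {"travel": [20,0,0],"delta_rot": [0,0,0],"claw": 85},
  {"travel": [20,0,0],"delta_rot": [0,0,0],"claw": 85},
  {"travel": [20,0,0],"delta_rot": [0,0,0],"claw": 85},
  {"travel": [10,0,0],"delta_rot": [0,0,0],"claw": 85},
  {"travel": [0,0,0],"delta_rot": [0,0,0],"claw": 85},
])

```text
clock: 24.92
eef_pos: [422.0, -238.4, 104.2]
ee_rot: [0.193, 1.569, -0.186]
wrist_force: [0.6, 0.3, -0.5]
width: 85.2
```

```bash
python3 go.py 424 -239.7 99 76
```

```text
t 24.93 pos [ 422.  -238.4  104.2] hdg y 76.2 z axis [ 0.971 -0.239 -0.007] travel [ 5.2 -0.9  2.3] delta_rot [ 0.15 -0.4  -0.21] w 85.2 F [ 0.6  0.3 -0.5] j [-0.78 -0.22 -0.48  1.32 -0.   -0.54]
```

Call:
step_arm([
  {"travel": [4,-0.5,2],"delta_rot": [0,-0.4,-0.2],"claw": 85},
  {"travel": [0,0,0],"delta_rot": [0,0,0],"claw": 85},
  {"travel": [0,0,0],"delta_rot": [0,0,0],"claw": 30},
  {"travel": [0,0,0],"delta_rot": [0,0,0],"claw": 30},
  {"travel": [0,0,0],"delta_rot": [0,0,0],"claw": 30},
  {"travel": [0,0,0],"delta_rot": [0,0,0],"claw": 30},
])

```text
clock: 25.68
eef_pos: [425.1, -240.4, 102.2]
ee_rot: [0.188, 1.559, -0.191]
wrist_force: [0.1, -0.2, -1.2]
width: 40.7
```

```bash
python3 go.py 491.7 356.5 250 90.5
```

```text
t 25.68 pos [ 425.1 -240.4  102.2] hdg y 76.2 z axis [ 0.971 -0.239  0.004] travel [-149.1  595.2  -77.6] delta_rot [-14.34   0.2    0.13] w 40.7 F [ 0.1 -0.2 -1.2] j [-0.78 -0.22 -0.49  1.3   0.   -0.54]
```

Call:
step_arm([
  {"travel": [-10,0,0],"delta_rot": [0,0,0],"claw": 30},
  {"travel": [-30,0,0],"delta_rot": [0,0,0],"claw": 30},
  {"travel": [-40,0,0],"delta_rot": [0,0,0],"claw": 30},
  {"travel": [-40,0,0],"delta_rot": [0,0,0],"claw": 30},
  {"travel": [-20,10,-1],"delta_rot": [0,0,0],"claw": 30},
  {"travel": [0,30,-4],"delta_rot": [0,0,0],"claw": 30},
  {"travel": [0,45,-6],"delta_rot": [0,0,0],"claw": 30},
  {"travel": [0,45,-6],"delta_rot": [0,0,0],"claw": 30},
  {"travel": [0,45,-6],"delta_rot": [0,0,0],"claw": 30},
  {"travel": [0,45,-6],"delta_rot": [0,0,0],"claw": 30},
])

```text
clock: 26.92
eef_pos: [449.2, -15.7, 251.3]
ee_rot: [0.192, 1.556, -0.197]
wrist_force: [0.9, -0.2, -2.0]
width: 40.6
```

```bash
python3 go.py 491.7 356.5 250 90.5
```

```text
t 26.93 pos [449.2 -15.7 251.3] hdg y 75.8 z axis [ 0.969 -0.246  0.006] travel [ 1.000e-01  3.712e+02 -5.030e+01] delta_rot [-14.72   0.34   0.19] w 40.6 F [ 0.9 -0.2 -2. ] j [-0.33 -0.37 -0.33  1.6  -0.   -0.08]
```

Call:
step_arm([
  {"travel": [0,35,-5],"delta_rot": [0,0,0],"claw": 30},
  {"travel": [0,45,-6],"delta_rot": [0,0,0],"claw": 30},
  {"travel": [0,45,-6],"delta_rot": [0,0,0],"claw": 30},
  {"travel": [0,45,-6],"delta_rot": [0,0,0],"claw": 30},
  {"travel": [0,45,-6],"delta_rot": [0,0,0],"claw": 30},
  {"travel": [0,45,-6],"delta_rot": [0,0,0],"claw": 30},
  {"travel": [0,40,-6],"delta_rot": [0,0,0],"claw": 30},
  {"travel": [0,20,-3],"delta_rot": [0,0,0],"claw": 30},
  {"travel": [0,0,0],"delta_rot": [0,0,0],"claw": 30},
  {"travel": [0,0,0],"delta_rot": [0,0,0],"claw": 30},
])

```text
clock: 28.18
eef_pos: [484.2, 318.9, 255.4]
ee_rot: [0.188, 1.552, -0.194]
wrist_force: [-0.6, -0.9, -0.6]
width: 40.3
```

```bash
python3 go.py 491.7 356.5 250 90.5
```

```text
t 28.18 pos [484.2 318.9 255.4] hdg y 76.0 z axis [ 0.97  -0.241  0.011] travel [ 5.3 38.4 -1.8] delta_rot [-14.48   0.59   0.2 ] w 40.3 F [-0.6 -0.9 -0.6] j [ 0.36  0.04  0.03  1.56 -0.01  0.6 ]
```

Call:
step_arm([
  {"travel": [0,20,-1],"delta_rot": [0,0.5,0],"claw": 30},
  {"travel": [0,12,-1],"delta_rot": [0,0,0],"claw": 30},
  {"travel": [0,0,0],"delta_rot": [-5,0,0],"claw": 30},
  {"travel": [0,0,0],"delta_rot": [-5,0,0],"claw": 30},
  {"travel": [0,0,0],"delta_rot": [-4,0,0],"claw": 30},
  {"travel": [25,0,0],"delta_rot": [0,0,0],"claw": 30},
  {"travel": [30,0,0],"delta_rot": [0,0,0],"claw": 30},
  {"travel": [15,0,0],"delta_rot": [0,0,0],"claw": 30},
  {"travel": [0,0,0],"delta_rot": [0,0,0],"claw": 30},
])

```text
clock: 29.3
eef_pos: [492.0, 345.8, 186.6]
ee_rot: [-0.005, 1.566, -0.001]
wrist_force: [0.5, 0.5, -1.3]
width: 40.6
```

```bash
python3 go.py 491.7 356.5 106.2 90.5;  python3 - <<'E'
from h import *
C=eyes.camera('wrist'); cv2.imwrite('pics/w10.png',C['pixels'][:,:,::-1])
E
```

```text
t 29.3 pos [492.  345.8 186.6] hdg y 90.1 z axis [1.    0.002 0.005] travel [80.3 11.  -0.6] delta_rot [-0.36  0.26  0.22] w 40.6 F [ 0.5  0.5 -1.3] j [ 0.4   0.1  -0.02  1.45 -0.01  0.4 ]
```

View pics/w10.png

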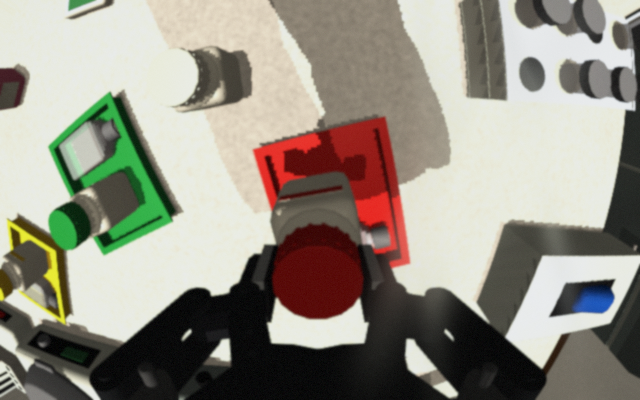

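Call:
step_arm([
  {"travel": [5,10.5,-0.5],"delta_rot": [0,0,0],"claw": 30},
  {"travel": [15,0,0],"delta_rot": [0,0,0],"claw": 30},
  {"travel": [15,0,0],"delta_rot": [0,0,0],"claw": 30},
  {"travel": [15,0,0],"delta_rot": [0,0,0],"claw": 30},
  {"travel": [8,0,0],"delta_rot": [0,0,0],"claw": 30},
  {"travel": [4,0,0],"delta_rot": [0,0,0],"claw": 30},
  {"travel": [0,0,0],"delta_rot": [0,0,0],"claw": 30},
])

```text
clock: 30.22
eef_pos: [492.9, 357.4, 122.7]
ee_rot: [-0.004, 1.563, -0.0]
wrist_force: [0.3, -1.3, -1.1]
width: 40.8
```

```bash
python3 go.py 491.7 356.5 106.2 90.5
```

```text
t 30.23 pos [492.9 357.4 122.7] hdg y 90.1 z axis [1.    0.003 0.008] travel [16.5 -0.8 -1.3] delta_rot [-0.35  0.43  0.15] w 40.8 F [ 0.3 -1.3 -1.1] j [ 0.42  0.14 -0.1   1.33 -0.01  0.41]
```

Call:
step_arm([
  {"travel": [5,-0.8,-1],"delta_rot": [0,0.4,0],"claw": 30},
  {"travel": [4,0,0],"delta_rot": [0,0,0],"claw": 30},
  {"travel": [2,0,0],"delta_rot": [0,0,0],"claw": 30},
  {"travel": [2,0,0],"delta_rot": [0,0,0],"claw": 30},
  {"travel": [1,0,0],"delta_rot": [0,0,0],"claw": 30},
  {"travel": [0,0,0],"delta_rot": [0,0,0],"claw": 30},
])

```text
clock: 30.98
eef_pos: [492.7, 356.7, 109.1]
ee_rot: [-0.003, 1.569, 0.001]
wrist_force: [-0.3, -0.1, -1.1]
width: 40.4
```

```bash
python3 go.py 491.7 356.5 106.2 90.5
```

```text
t 30.98 pos [492.7 356.7 109.1] hdg y 90.1 z axis [1.    0.002 0.002] travel [ 2.9 -0.2 -1. ] delta_rot [-0.36  0.11  0.1 ] w 40.4 F [-0.3 -0.1 -1.1] j [ 0.41  0.15 -0.11  1.31 -0.    0.41]
```

Call:
step_arm([
  {"travel": [1.5,0,0],"delta_rot": [0,0,0],"claw": 30},
  {"travel": [1,0,0],"delta_rot": [0,0,0],"claw": 30},
  {"travel": [1,0,0],"delta_rot": [0,0,0],"claw": 30},
  {"travel": [1,0,0],"delta_rot": [0,0,0],"claw": 30},
  {"travel": [0,0,0],"delta_rot": [0,0,0],"claw": 30},
])

```text
clock: 31.6
eef_pos: [493.4, 357.0, 106.4]
ee_rot: [-0.003, 1.567, 0.001]
wrist_force: [1.5, 0.9, -1.8]
width: 40.8
```

Call:
step_arm([
  {"travel": [0.7,0,0],"delta_rot": [0,0,0],"claw": 30},
  {"travel": [0,0,0],"delta_rot": [0,0,0],"claw": 30},
])

```text
clock: 31.85
eef_pos: [493.6, 357.1, 106.2]
ee_rot: [-0.003, 1.566, 0.001]
wrist_force: [-0.9, -1.8, -0.0]
width: 40.7
```

Call:
step_arm([
  {"travel": [0,0,0],"delta_rot": [0,0,0],"claw": 50},
  {"travel": [0,0,0],"delta_rot": [0,0,0],"claw": 70},
  {"travel": [0,0,0],"delta_rot": [0,0,0],"claw": 85},
  {"travel": [-5,0,0],"delta_rot": [0,0,0],"claw": 85},
  {"travel": [-30,0,0],"delta_rot": [0,0,0],"claw": 85},
  {"travel": [-40,0,0],"delta_rot": [0,0,0],"claw": 85},
  {"travel": [-50,0,0],"delta_rot": [0,0,0],"claw": 85},
  {"travel": [-50,0,0],"delta_rot": [0,0,0],"claw": 85},
  {"travel": [0,0,0],"delta_rot": [0,0,0],"claw": 85},
])

```text
clock: 32.98
eef_pos: [492.2, 357.0, 287.1]
ee_rot: [-0.003, 1.566, 0.001]
wrist_force: [0.5, -0.0, -0.3]
width: 84.9
```

Call:
step_arm([
  {"travel": [-10,40,-30],"delta_rot": [0,0,0],"claw": 85},
  {"travel": [-10,50,-40],"delta_rot": [0,0,0],"claw": 85},
  {"travel": [0,50,-50],"delta_rot": [0,0,0],"claw": 85},
  {"travel": [0,50,-50],"delta_rot": [0,0,0],"claw": 85},
  {"travel": [0,40,-50],"delta_rot": [0,0,0],"claw": 85},
  {"travel": [0,0,0],"delta_rot": [0,0,0],"claw": 85},
])

```text
clock: 33.72
eef_pos: [281.6, 576.8, 302.1]
ee_rot: [-0.002, 1.569, -0.003]
wrist_force: [-0.0, -0.7, -0.5]
width: 85.0
```

```bash
python3 go.py 491.7 356.5 106.2 90.5
cat > chk.py <<'E'
from h import *
import pickle
res=pickle.load(open('res.pkl','rb'))
c=eyes.camera('top'); cv2.imwrite('pics/t9.png',cv2.resize(c['pixels'][90:290,130:530,::-1],(800,400),interpolation=cv2.INTER_CUBIC))
s=eyes.camera('side'); cv2.imwrite('pics/s9.png',s['pixels'][:,:,::-1])
for n in ['red','blue','green','yellow','white']:
    q=silhouettes('top','bottle_'+n)
    T=res['t_'+n] if n!='white' else None
    near=np.array(T[3:5] if T else res['b_white'][:2]); z0=4 if T else 0
    if not q: print(n,'none'); continue
    q=min(q,key=lambda r:np.hypot(*(onplane(c,np.argwhere(r['region']).mean(0)[::-1],70)[:2]-near)))
    m=q['region']
    def f(p):
        P=np.vstack([put(body,*p[:2],p[2]/50,z0),put(cap,*p[:2],0,z0)]); return -iou(m,mask_of(c,[P]))
    b=min((minimize(f,[*near,y0*50],method='Nelder-Mead',options=dict(initial_simplex=[[*near,y0*50],[near[0]+8,near[1],y0*50],[near[0],near[1]+8,y0*50],[*near,y0*50+10]],maxiter=70)) for y0 in(-.4,0,.4)),key=lambda r:r.fun)
    x=b.x[:2]
    if T:
        d=x-T[:2]; k=T[2]; print(n,'tray frame',round(d@[np.cos(k),np.sin(k)],1),round(d@[-np.sin(k),np.cos(k)],1),'iou',round(-b.fun,2))
    else: print(n,'moved',(x-near).round(1),round(-b.fun,2))
E
python3 chk.py
```

```text
t 33.73 pos [281.6 576.8 302.1] hdg y 90.0 z axis [ 1.    -0.001  0.002] travel [ 197.  -219.5  209.9] delta_rot [-0.55  0.1   0.19] w 85.0 F [-0.  -0.7 -0.5] j [ 0.91  0.26  0.37  1.68 -0.    0.92]
red tray frame -24.4 1.4 iou 0.92
blue tray frame -26.9 2.7 iou 0.92
green tray frame -27.9 -0.2 iou 0.94
yellow tray frame -26.3 0.5 iou 0.92
white moved [ 1.1 -0.5] 0.9
```

View pics/t9.png

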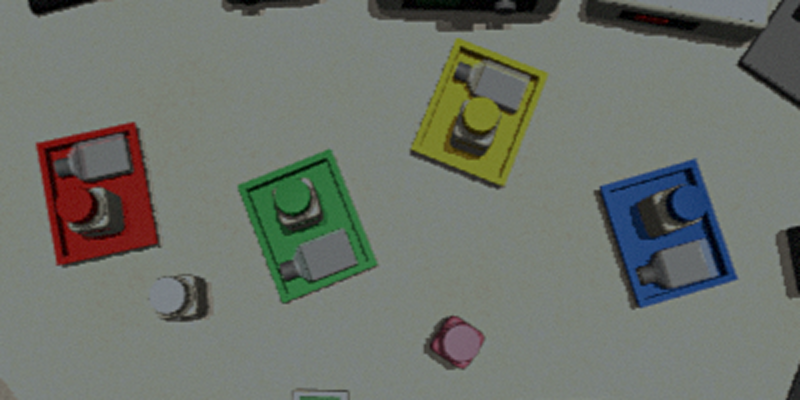

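View pics/s9.png

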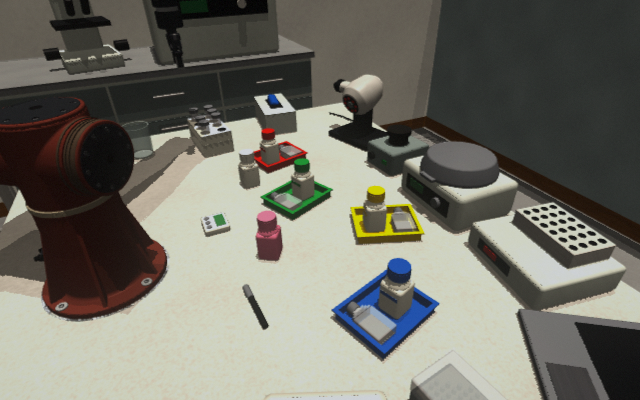

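Both pictures show all four bottles upright in their own trays beside the flasks, with the white and pink bottles where they were and the arm clear of everything.

```bash
python3 -c "
from plant import workorder
print(workorder.finish_job())"
```

```text
the job is handed in; nothing more can be done
None
```

All four medium bottles now stand upright in the tray of their cap colour, on the empty floor beside the flask, and the job is handed in (no verdict reported). I gripped each bottle by its cap, turned it square to its tray, and lowered it until it touched the floor before letting go. The arm's clock read about 34 s at the last move, against the 99 s limit.

The last check, from the top camera, gave these positions in each tray's frame. The allowed range is x -53 to 0 mm and y within 37 mm:

| Bottle | x (mm) | y (mm) |
|---|---|---|
| Red | -24 | 1 |
| Blue | -27 | 3 |
| Green | -28 | 0 |
| Yellow | -26 | 1 |

- **White-capped bottle:** it measured about 1 mm from its start, which is within measuring error.
- **Pink look-alike:** I did not go near it, and it looks unmoved in the pictures.
- **Uprightness:** I judged this by eye from the top and side pictures and did not measure the angle.
- **Disagreements:** two of the wrist-camera cap fits, taken right after releasing green and yellow, matched poorly (0.42 and 0.30 overlap). They still put the caps within about 4 mm of the release points, and the final top-camera check (0.92 overlap or better) is the one I rely on.

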